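# Pack the toy wheels and shut the swivel lid

## Robot

A 7-joint arm with a two-finger parallel gripper is mounted at the origin on a cart in front of the work surface, level with it; the furniture and walls round the work are solid. World frame = base frame: x ahead of the robot, y to its left, z up, the work surface at z = 0. Lengths are in m, angles in rad, forces in N, time in s.
With the tool pointing down it reaches from about 0.4 to 0.85 m from the base axis. Payload 4.5 kg.
Tool frame: the origin (TCP) lies on the centre line of the jaws, within the pads' length; the fingertips stand 14 mm ahead of it and the grasp point (between the pads) lies 5 mm behind it; z points along the fingers, y is the line along which they close (so a half turn about z gives the same grasp; the last joint's range is limited). The gripper opens to 88 mm and grips with 3 to 60 N. Pads are 18 mm wide; open, the fingers measure 123 mm over their backs; the gripper's body (75 mm by 187 mm) begins 45 mm behind the grasp point.
Start: joints at [1.243, 0.689, -0.195, 1.565, 0.157, 0.902, -0.215], TCP at [0.221, -0.585, 0.253] pointing down, gripper open.
Joint ranges: [-3.01, 3.01], [-0.46, 2.08], [-1.47, 1.51], [0.13, 2.56], [-1, 4.14], [0.04, 2.09], [-2.66, 2.66]. Speed limits (rad/s): [2.57, 2.57, 3.14, 3.14, 3.14, 3.14, 3.14].

## Interface

Orientations are given as a rotation vector (axis times angle).
In Python, from workcell import ctrl gives the robot as it stands. The module is installed in compiled form; this text tells all that it offers.
- The arm moves only by the tool move_arm, never from a script. Its argument "deltas" is a list of rows, each an object of numbers: "ax", "ay", "az": the turn, a rotation vector about the world's x, y, z normalised to -1 to 1, where 1 is 0.15 rad; "dx", "dy", "dz": the shift along the world's x, y, z normalised to -1 to 1, where 1 is 0.05 m; "claw": the gripper's target within -1 to 1 (shut at 1, half-way at 0, fully open at -1). A call has exactly 8 rows; each row shifts and turns the commanded pose from where the row before left it; what a row does not reach is not made up. A row lasts 1/8 s, in which the tool goes at most 62.5 mm and 10.7 degrees, less where a joint would pass 70% of its speed; a pose out of reach is approached as far as the arm can. A call with a number of a shift or a turn outside -1 to 1 is refused whole. A call with a gripper value outside its range is refused whole. The fingers move at their own pace and stop on an object; "grip_force" is the grip in N (left out, the last holds). Time passes only in rows, so rows that do not move let the fingers close, or fill a call up. It gives the time, the measured TCP pose, the force, the opening and the grip force at its end, in the units of the state.
- ctrl.read_state(): the state, without advancing time (a new reading comes with each control period).
- ctrl.snapshot(name): name is "scene" or "top" or "wrist"; returns a dict with "img" (420x560x3 uint8, blue, green, red), "mtx" (3x3 intrinsics, pixels), "R" (3x3) and "t" (3): a world point X has camera coordinates R X + t. Camera axes: x right, y down, z forward; pixel columns grow to the right and rows downward; lengths in m; the calibration is good to about 2 mm. A picture is of the moment at which its call begins. There is no depth.
- ctrl.finish_job(): hands the job in; it is judged then, once.
The state is a dict: "time": time; "q": joint angles; "qd": joint speeds; "joint_torque": joint torques, N m; "tool_pos": TCP position; "eef_rot": TCP orientation; "wrist_force": force on the tool from outside, world axes, zero at the start; "ft_torque": the same for the moment, N m; "opening": finger opening in m; "grip_force": force on a finger pad.
Only numpy, scipy, OpenCV 4.12 (cv2) and the standard library are available. Lean on these libraries where they do the work, as an engineer would, in place of code of your own. Each camera call takes 0.05 s, during which the arm holds its last target. There are 200 camera calls.

## Task

Two finished toy wheels lie on the sloping drying rack; pack them into the round box with the five already there, so that all seven lie flat on its floor in one layer, stubs up, one in the middle and six round it; the wheel that lies astray in the gap has to move over to make room. Set the wheels down rather than dropping them. Then swing the lid fully shut over them, against its stop, let go, and leave the other things on the bench where they are.

Things in the scene. Friction and masses are not known exactly. Their poses are not given: they have to be found in the camera images.
- box: Round wooden box fixed to the worktop: 200 mm outside, 188 mm inside diameter, wall top 62 mm high. Origin at its underside's centre, z up. Outside the wall: the lid's pivot post at -y of the box, a stop block for the lid (30 mm wide, 74 mm high) at -x. Seven wheels just fit flat in one layer: one in the middle, six round it 60 degrees apart, 60 to 64 mm out.
- box_floor (a point): Centre of the box's inner floor (top of a cork liner), 8 mm above the worktop; axes as the box.
- lid (a joint): Angle of the swivel lid, rad: 0 = shut, exactly over the box, against the stop; grows to 2.7 as it swings open, clockwise seen from above (out over the box's +x side and round past its -y side). Starts open at 2.35 to 2.68. Level swing on a vertical pin, light friction (0.06 N m), stays where it is left.
- lid_pivot (a point): The lid's pivot axis, 109 mm from the box centre at -y of the box, 68 mm above the worktop.
- lid_center (a point): Centre of the lid, at mid thickness: a flat wooden disc, 204 mm diameter, 10 mm thick, level, from 63 to 73 mm above the worktop; 109 mm from the pivot axis. Its y axis points away from the pivot. A wheel that does not lie flat stands in the lid's way.
- lid_knob (a point): Small turned knob on the lid, 19 mm diameter, 20 mm high (73 to 93 mm above the worktop), 75 mm beyond the lid's centre as seen from the pivot (184 mm from the pivot axis). Point at the middle of its height.
- rack: Fixed wooden drying rack, 150 mm wide, 125 mm deep, its slatted deck sloping 28 degrees down to its front (-x of the rack), where a lip 11 mm proud of the deck stops what lies on it; deck 32 mm above the worktop at the lip, 85 mm at the back. Origin on the worktop under its middle, y along its width.
- wheel_1_mid (a point): Wooden wheel (all seven alike): 60 mm diameter, 18 mm thick, axle stub 16 mm diameter, 30 mm long upright on one face; 48 mm high in all, 50 to 100 g; underside edge bevelled 3.5 mm. Point: on its axis half-way up, 24 mm above the underside, z along the stub. Lies loose in its place by the wall in the box, stub up.
- wheel_2_mid (a point): Wooden wheel (all seven alike): 60 mm diameter, 18 mm thick, axle stub 16 mm diameter, 30 mm long upright on one face; 48 mm high in all, 50 to 100 g; underside edge bevelled 3.5 mm. Point: on its axis half-way up, 24 mm above the underside, z along the stub. Lies loose in its place by the wall in the box, stub up.
- wheel_3_mid (a point): Wooden wheel (all seven alike): 60 mm diameter, 18 mm thick, axle stub 16 mm diameter, 30 mm long upright on one face; 48 mm high in all, 50 to 100 g; underside edge bevelled 3.5 mm. Point: on its axis half-way up, 24 mm above the underside, z along the stub. Lies loose in its place by the wall in the box, stub up.
- wheel_4_mid (a point): Wooden wheel (all seven alike): 60 mm diameter, 18 mm thick, axle stub 16 mm diameter, 30 mm long upright on one face; 48 mm high in all, 50 to 100 g; underside edge bevelled 3.5 mm. Point: on its axis half-way up, 24 mm above the underside, z along the stub. Lies loose in its place by the wall in the box, stub up.
- wheel_5_mid (a point): Wooden wheel (all seven alike): 60 mm diameter, 18 mm thick, axle stub 16 mm diameter, 30 mm long upright on one face; 48 mm high in all, 50 to 100 g; underside edge bevelled 3.5 mm. Point: on its axis half-way up, 24 mm above the underside, z along the stub. Lies loose in the box, stub up, astray amid the gap for three, blocking all three places.
- wheel_6_mid (a point): Wooden wheel (all seven alike): 60 mm diameter, 18 mm thick, axle stub 16 mm diameter, 30 mm long upright on one face; 48 mm high in all, 50 to 100 g; underside edge bevelled 3.5 mm. Point: on its axis half-way up, 24 mm above the underside, z along the stub. Lies on the rack's slope against the lip; its stub leans 28 degrees to the rack's front.
- wheel_7_mid (a point): Wooden wheel (all seven alike): 60 mm diameter, 18 mm thick, axle stub 16 mm diameter, 30 mm long upright on one face; 48 mm high in all, 50 to 100 g; underside edge bevelled 3.5 mm. Point: on its axis half-way up, 24 mm above the underside, z along the stub. Lies on the rack's slope against the lip; its stub leans 28 degrees to the rack's front.
- bench_car: Wooden toy car, 64 x 120 x 51 mm, loose bystander; origin at the centre of its underside. Leave it where it is.
- sanding_block: Cork sanding block, 65 x 105 x 32 mm, loose bystander; origin at the centre of its underside. Leave it where it is.
- glue_bottle: Glue bottle, 34 x 48 x 161 mm, loose bystander; origin at the centre of its underside. Leave it where it is.
- block_0: Planed wooden offcut, 42 x 90 x 22 mm, loose bystander; origin at the centre of its underside. Leave it where it is.
There are look-alikes about, which are no part of the job. Leave any turquoise look-alike of the part that bears wheel_5_mid alone.

How it is judged:
By the outcome, as a careful person would: the job done as asked, in the order asked, and still so for the second after the job is handed in, with the robot touching nothing.
It also fails if it takes over 72 s, if anything falls off the work surface, if the arm or the gripper's body presses on something with over 40 N, if the wrist force passes 120 N, or if a joint passes its speed limit or range.

## Working session

There is one attempt and no reset: what is moved stays moved. The work goes in short steps, Python scripts to look and compute and a tool call to move; the robot and the scene stay as the last step left them, time stands still between calls to the robot, and variables do not carry over. Pictures are saved under pics/ and viewed, at most 10 in all, crops included, and the job is handed in when it is done.

Besides the shell and the picture viewer there is one more tool, called after "Call:" as name(argument=value, ...), one argument or row to a line, values as JSON. move_arm: Moves the arm, as the interface text tells. Its arguments: {"type":"object","properties":{"deltas":{"type":"array","items":{"type":"object","properties":{"ax":{"type":"number","minimum":-1,"maximum":1},"ay":{"type":"number","minimum":-1,"maximum":1},"az":{"type":"number","minimum":-1,"maximum":1},"dx":{"type":"number","minimum":-1,"maximum":1},"dy":{"type":"number","minimum":-1,"maximum":1},"dz":{"type":"number","minimum":-1,"maximum":1},"claw":{"type":"number"}}}},"grip_force":{"type":"number"}},"required":["deltas"]}

```bash
mkdir -p pics
cat > h.py <<'E'
import numpy as np, cv2
from workcell import ctrl
def snap(n,name):
    s=ctrl.snapshot(n); cv2.imwrite(f'pics/{name}.png',s['img']); np.savez(f'pics/{name}.npz',**{k:s[k] for k in('mtx','R','t','img')}); return s
def pix(s,X):
    c=s['R']@np.array(X,float)+np.ravel(s['t']); p=s['mtx']@c; return p[:2]/p[2]
def ray(s,uv,z):
    d=s['R'].T@np.linalg.solve(s['mtx'],[uv[0],uv[1],1.]); o=-s['R'].T@np.ravel(s['t']); return o+d*(z-o[2])/d[2]
E
python3 - <<'E'
from h import *
a=snap('top','top0');b=snap('scene','scene0')
print(ctrl.read_state())
for s in(a,b): print(s['mtx'],s['R'],s['t'])
cv2.imwrite('pics/top0b.png',cv2.resize(a['img'],(800,600)))
cv2.imwrite('pics/scene0b.png',cv2.resize(b['img'],(800,600)))
E
```

```text
{'time': 0.1, 'q': array([ 1.24280533,  0.68990748, -0.19454811,  1.56621341,  0.15729602,
        0.9025327 , -0.21514133]), 'qd': array([ 9.59698426e-05, -2.96121813e-04, -1.74483508e-03, -1.37612558e-03,
       -3.94302437e-04, -1.09246274e-03, -2.31892396e-03]), 'joint_torque': array([-3.17183505e-03, -5.28496456e+01, -1.27162177e+00, -1.53837150e+01,
       -5.25568728e-02,  2.02592433e-03,  2.69040419e-05]), 'tool_pos': array([ 0.22100043, -0.58404117,  0.25199344]), 'eef_rot': array([-3.08872372e+00, -5.64992787e-01,  6.30937317e-04]), 'wrist_force': array([-0.24012632,  0.19120924, -0.26860146]), 'ft_torque': array([ 0.00550287,  0.00150782, -0.01763134]), 'grip_force': 0.0, 'opening': 0.08794636420498393}
[[390.57406329   0.         286.64263791]
 [  0.         390.57406329 208.8201937 ]
 [  0.           0.           1.        ]] [[-0.02806631 -0.99960185  0.00290148]
 [-0.9894921   0.02737036 -0.14197273]
 [ 0.14183679 -0.00685564 -0.98986632]] [-0.09368433  0.58904915  1.15870729]
[[405.08626524   0.         279.50795137]
 [  0.         405.08626524 209.64736885]
 [  0.           0.           1.        ]] [[-0.75802579 -0.65206157  0.01458135]
 [-0.42289407  0.47435126 -0.77210847]
 [ 0.49654558 -0.59144449 -0.63532346]] [0.36159833 0.34957997 0.73547388]
```

View pics/top0b.png

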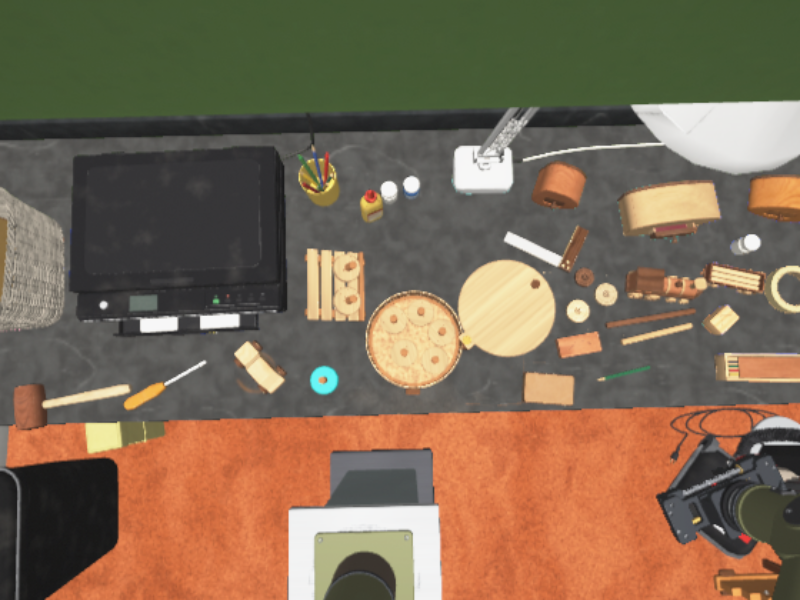

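View pics/scene0b.png

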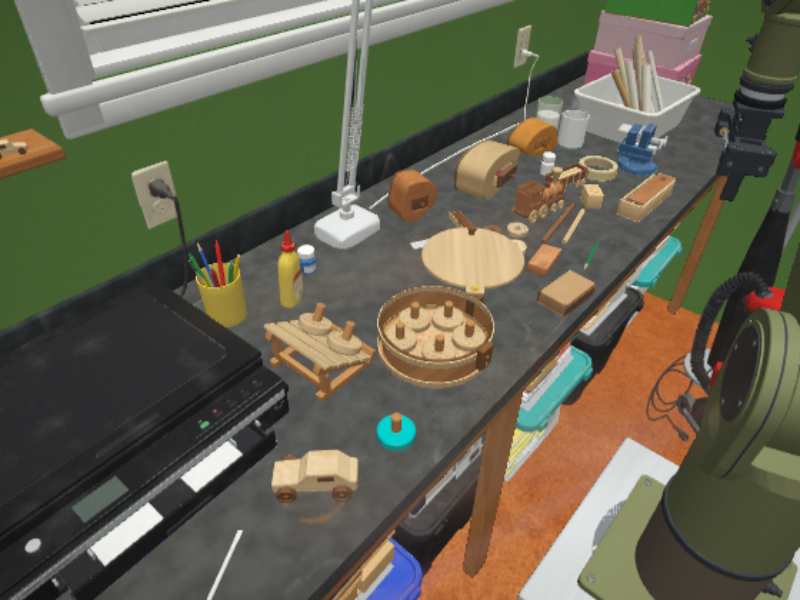

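The top view shows the box at (414,340), the open lid at (507,308) with its knob at (535,284), and the rack at (335,285) with wheels at (347,265) and (347,300). Wheel look-alikes are the turquoise one (323,380) and the small loose discs at (578,311), (606,294) and (585,277). The real ones are the five in the box, at (393,320), (421,312), (442,332), (434,360) and (404,352), plus the two on the rack. I'll check these in a close crop.

Run:
```python
from h import *
a=cv2.imread('pics/top0.png'); c=cv2.resize(a[165:285,205:395],None,fx=4.2,fy=4.2,interpolation=cv2.INTER_CUBIC); cv2.imwrite('pics/c1.png',c)
```

```text
(no output)
```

View pics/c1.png

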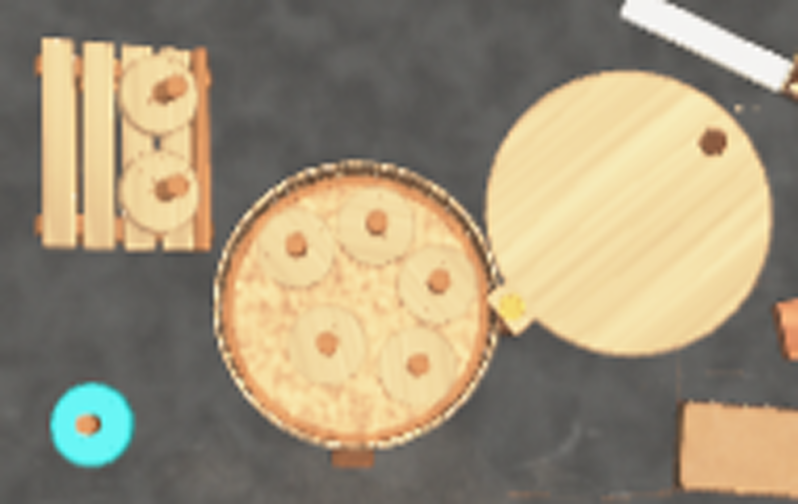

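```bash
cat >> h.py <<'E'
def load(n):
    d=np.load(f'pics/{n}.npz'); return {k:d[k] for k in d}
E
python3 - <<'E'
from h import *
s=load('top0')
f=lambda u,v,z: np.round(ray(s,((u+.5)/4.2-.5+205,(v+.5)/4.2-.5+165),z),4)
# box centre from rim ellipse extremes (outer wall top z .062)
for p in [(214,305),(498,305),(357,160),(357,450)]: print('rim',f(*p,.062))
for p in [(297,244),(376,222),(438,281),(418,364),(326,343)]: print('stubtop',f(*p,.056))
for p in [(512,306)]: print('piv',f(*p,.075))
for p in [(486,212),(773,212),(630,70),(630,356)]: print('lid',f(*p,.073))
print('knob',f(713,142,.093)); print('stop',f(352,455,.074))
for p in [(40,38),(72,40),(42,246),(195,48),(210,250),(205,48)]: print('rack', f(*p,.085), f(*p,.04))
# wheel 6,7 disc top face centres, stub tips
for p in [(159,94),(160,191),(178,86),(181,183)]: print('rw',f(*p,.065), f(*p,.09))
E
```

```text
rim [ 0.5001 -0.0146  0.062 ]
rim [ 0.4945 -0.2169  0.062 ]
rim [ 0.6018 -0.1195  0.062 ]
rim [ 0.3953 -0.1134  0.062 ]
stubtop [ 0.5428 -0.0746  0.056 ]
stubtop [ 0.5571 -0.1319  0.056 ]
stubtop [ 0.5133 -0.1751  0.056 ]
stubtop [ 0.4544 -0.1587  0.056 ]
stubtop [ 0.4712 -0.0936  0.056 ]
piv [ 0.4926 -0.2254  0.075 ]
lid [ 0.5601 -0.21    0.073 ]
lid [ 0.5544 -0.4143  0.073 ]
lid [ 0.6603 -0.3179  0.073 ]
lid [ 0.4553 -0.3071  0.073 ]
knob [ 0.6028 -0.3699  0.093 ]
stop [ 0.3922 -0.1097  0.074 ]
rack [0.6926 0.1047 0.085 ] [0.7035 0.1128 0.04  ]
rack [0.6905 0.0819 0.085 ] [0.7013 0.0891 0.04  ]
rack [0.5432 0.1036 0.085 ] [0.5482 0.1117 0.04  ]
rack [ 0.6823 -0.0058  0.085 ] [ 0.6927 -0.0021  0.04  ]
rack [ 0.5371 -0.0142  0.085 ] [ 0.5418 -0.0107  0.04  ]
rack [ 0.6821 -0.013   0.085 ] [ 0.6925 -0.0095  0.04  ]
rw [0.6536 0.0224 0.065 ] [0.6485 0.0197 0.09  ]
rw [0.5827 0.0225 0.065 ] [0.5791 0.0199 0.09  ]
rw [0.6591 0.0086 0.065 ] [0.6539 0.0062 0.09  ]
rw [0.5881 0.0074 0.065 ] [0.5844 0.005  0.09  ]
```

The choice holds: five plain wheels with brown stubs in the box. The stray is at crop (326,343), with its gap to the lower left. The turquoise wheel at crop (90,424) gets left alone. The rack's lip faces -y. I'll move now and refine the positions with the wrist camera.

Call:
move_arm(
  deltas=[
    {"dx": 0.5,"dy": 1,"az": 1,"claw": 0.25},
    {"dx": 0.5,"dy": 1,"az": 1,"claw": 0.25},
    {"dx": 0.5,"dy": 1,"az": 1,"claw": 0.25},
    {"dx": 0.5,"dy": 1,"az": 1,"claw": 0.25},
    {"dx": 0.5,"dy": 1,"az": 1,"claw": 0.25},
    {"dx": 0.5,"dy": 1,"az": 1,"claw": 0.25},
    {"dx": 0.5,"dy": 1,"az": 1,"claw": 0.25},
    {"dx": 0.5,"dy": 1,"az": 1,"claw": 0.25},
  ],
  grip_force=20,
)

```text
invalid input
```

Run:
```python
from h import *
s=snap('wrist','w1'); print(ctrl.read_state()['tool_pos'],s['R'],s['t'],-s['R'].T@np.ravel(s['t']),s['mtx'][0])
cv2.imwrite('pics/w1b.png',cv2.resize(s['img'],(800,600)))
```

```text
[ 0.22101532 -0.58413635  0.25210287] [[ 0.35536256 -0.93472731 -0.00151514]
 [-0.88538983 -0.33712433  0.32005006]
 [-0.29967032 -0.11239232 -0.94739942]] [-0.62297067 -0.0447519   0.39041159] [ 0.29875234 -0.55351539  0.38325468] [358.21778348   0.         283.59422611]
```

View pics/w1b.png

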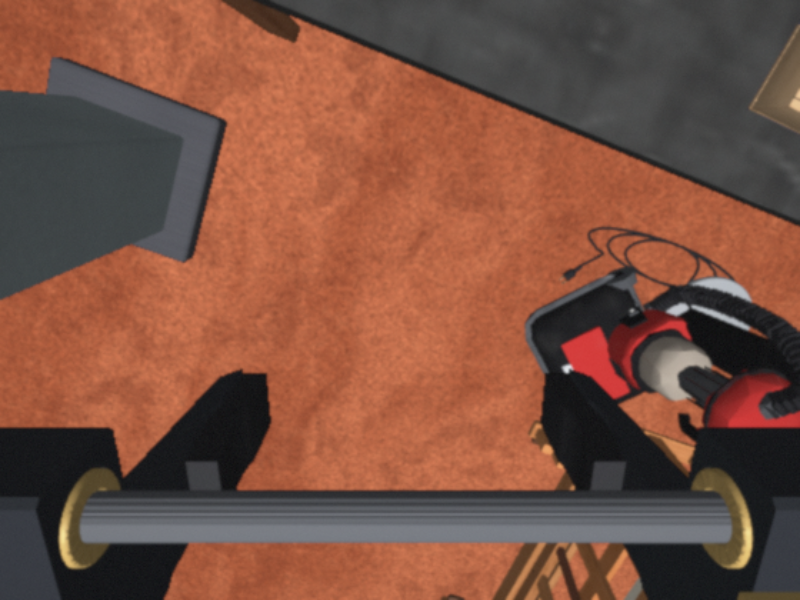

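The picture shows only the floor and the fingers, because the move was refused. I'll give every key in every row.

Call:
move_arm(
  deltas=[
    {"ax": 0,"ay": 0,"az": 1,"dx": 0.5,"dy": 1,"dz": 0,"claw": 0.25},
    {"ax": 0,"ay": 0,"az": 1,"dx": 0.5,"dy": 1,"dz": 0,"claw": 0.25},
    {"ax": 0,"ay": 0,"az": 1,"dx": 0.5,"dy": 1,"dz": 0,"claw": 0.25},
    {"ax": 0,"ay": 0,"az": 1,"dx": 0.5,"dy": 1,"dz": 0,"claw": 0.25},
    {"ax": 0,"ay": 0,"az": 1,"dx": 0.5,"dy": 1,"dz": 0,"claw": 0.25},
    {"ax": 0,"ay": 0,"az": 1,"dx": 0.5,"dy": 1,"dz": 0,"claw": 0.25},
    {"ax": 0,"ay": 0,"az": 1,"dx": 0.5,"dy": 1,"dz": 0,"claw": 0.25},
    {"ax": 0,"ay": 0,"az": 1,"dx": 0.5,"dy": 1,"dz": 0,"claw": 0.25},
  ],
  grip_force=20,
)

```text
time: 1.15
tool_pos: [0.4218, -0.183, 0.2528]
eef_rot: [2.226, 2.216, 0.0]
wrist_force: [0.2, -0.2, 0.1]
opening: 0.0332
grip_force: 0.0
```

Run:
```python
from h import *
s=snap('wrist','w2')
cv2.imwrite('pics/w2b.png',cv2.resize(s['img'],(800,600),interpolation=cv2.INTER_CUBIC))
for X in [(.471,-.0936,.056),(.498,-.116,.008)]: print(pix(s,X)*800/560)
```

```text
[486.56768789 116.39811541]
[513.04011495 150.99378372]
```

View pics/w2b.png

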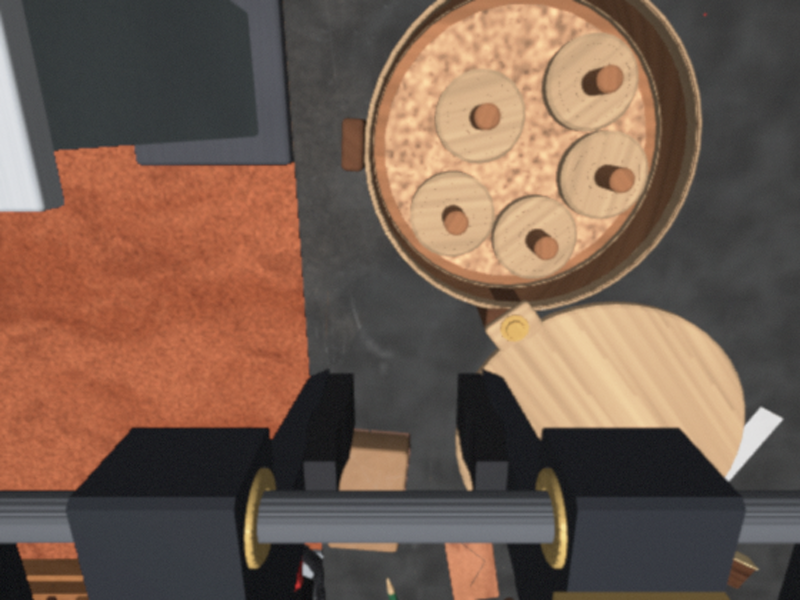

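The wrist view shows stub tops at (486,116) for the stray and (611,78), (622,180), (546,247), (457,222) for the ring wheels. The stop block is at (354,145) and the pivot pin at (515,327).

Run:
```python
from h import *
from scipy.optimize import least_squares
s=load('w2'); k=.7
f=lambda u,v,z: ray(s,((u+.5)*k-.5,(v+.5)*k-.5),z)
W=np.array([f(*p,.056)[:2] for p in [(610,79),(621,180),(545,246),(456,221),(486,116)]])
print(W.round(4)); print('piv',f(515,327,.075),f(354,145,.074))
R=np.array([f(*p,.062)[:2] for p in [(367,145),(371,190),(400,250),(445,292),(500,308),(560,305),(640,265),(690,190),(700,130),(688,70)]])
r=least_squares(lambda p:np.hypot(*(R-p[:2]).T)-p[2],[.5,-.116,.1]); print('rim',r.x,r.fun.round(4))
# ring wheels ring fit r=.062 & 60deg
c=r.x[:2]; d=W-c; print(np.hypot(*d.T).round(4), np.degrees(np.arctan2(d[:,1],d[:,0])).round(1))
print(np.hypot(*np.diff(W,axis=0).T))
```

```text
[[ 0.5428 -0.0729]
 [ 0.557  -0.1313]
 [ 0.5129 -0.1735]
 [ 0.4542 -0.1569]
 [ 0.4705 -0.0932]]
piv [ 0.49266242 -0.22278929  0.075     ] [ 0.39194005 -0.10918176  0.074     ]
rim [ 0.49897444 -0.11657028  0.10001869] [ 0.0006  0.0005 -0.0006  0.0005 -0.0012 -0.0009  0.0015  0.0012  0.
 -0.0015]
[0.0619 0.0599 0.0586 0.0602 0.0368] [  44.9  -14.3  -76.3 -138.   140.7]
[0.06018962 0.06100967 0.06097192 0.06569549]
```

Call:
move_arm(
  deltas=[
    {"ax": 0,"ay": 0,"az": 0,"dx": 0.5,"dy": 0.9,"dz": -1,"claw": 0.25},
    {"ax": 0,"ay": 0,"az": 0,"dx": 0.48,"dy": 0.9,"dz": -1,"claw": 0.25},
    {"ax": 0,"ay": 0,"az": 0,"dx": 0,"dy": 0,"dz": -1,"claw": 0.25},
    {"ax": 0,"ay": 0,"az": 0,"dx": 0,"dy": 0,"dz": -0.8,"claw": 0.25},
    {"ax": 0,"ay": 0,"az": 0,"dx": 0,"dy": 0,"dz": -0.36,"claw": 0.25},
    {"ax": 0,"ay": 0,"az": 0,"dx": 0,"dy": 0,"dz": 0,"claw": 1},
    {"ax": 0,"ay": 0,"az": 0,"dx": 0,"dy": 0,"dz": 0,"claw": 1},
    {"ax": 0,"ay": 0,"az": 0,"dx": 0,"dy": 0,"dz": 0,"claw": 1},
  ],
  grip_force=20,
)

```text
time: 2.2
tool_pos: [0.4644, -0.1063, 0.0583]
eef_rot: [2.231, 2.21, 0.002]
wrist_force: [-0.4, -0.7, -1.3]
opening: 0.0128
grip_force: 18.3
```

Call:
move_arm(
  deltas=[
    {"ax": 0,"ay": 0,"az": 0,"dx": 0,"dy": 0,"dz": 0,"claw": 0.25},
    {"ax": 0,"ay": 0,"az": 0,"dx": 0,"dy": 0,"dz": 0,"claw": 0.25},
    {"ax": 0,"ay": 0,"az": 0,"dx": 0.13,"dy": 0.26,"dz": 0,"claw": 0.25},
    {"ax": 0,"ay": 0,"az": 0,"dx": 0,"dy": 0,"dz": -0.28,"claw": 0.25},
    {"ax": 0,"ay": 0,"az": 0,"dx": 0,"dy": 0,"dz": 0,"claw": 0.25},
    {"ax": 0,"ay": 0,"az": 0,"dx": 0,"dy": 0,"dz": 0,"claw": 1},
    {"ax": 0,"ay": 0,"az": 0,"dx": 0,"dy": 0,"dz": 0,"claw": 1},
    {"ax": 0,"ay": 0,"az": 0,"dx": 0,"dy": 0,"dz": 0,"claw": 1},
  ],
  grip_force=20,
)

```text
time: 3.2
tool_pos: [0.4705, -0.093, 0.0437]
eef_rot: [2.232, 2.211, 0.0]
wrist_force: [-1.4, 0.2, 1.4]
opening: 0.0153
grip_force: 20.0
```

Call:
move_arm(
  deltas=[
    {"ax": 0,"ay": 0,"az": 0,"dx": 0,"dy": 0,"dz": 0.1,"claw": 1},
    {"ax": 0,"ay": 0,"az": 0,"dx": 0.13,"dy": 0.39,"dz": 0,"claw": 1},
    {"ax": 0,"ay": 0,"az": 0,"dx": 0.13,"dy": 0.38,"dz": 0,"claw": 1},
    {"ax": 0,"ay": 0,"az": 0,"dx": 0,"dy": 0,"dz": 0,"claw": 1},
    {"ax": 0,"ay": 0,"az": 0,"dx": 0,"dy": 0,"dz": -0.06,"claw": 1},
    {"ax": 0,"ay": 0,"az": 0,"dx": 0,"dy": 0,"dz": -0.04,"claw": 1},
    {"ax": 0,"ay": 0,"az": 0,"dx": 0,"dy": 0,"dz": 0,"claw": 1},
    {"ax": 0,"ay": 0,"az": 0,"dx": 0,"dy": 0,"dz": 0,"claw": 1},
  ],
  grip_force=20,
)

```text
time: 4.2
tool_pos: [0.483, -0.0552, 0.0437]
eef_rot: [2.232, 2.21, -0.001]
wrist_force: [-0.9, -0.7, 5.3]
opening: 0.0151
grip_force: 20.0
```

Call:
move_arm(
  deltas=[
    {"ax": 0,"ay": 0,"az": 0,"dx": 0,"dy": 0,"dz": 0,"claw": 0.3},
    {"ax": 0,"ay": 0,"az": 0,"dx": 0,"dy": 0,"dz": 0,"claw": 0.3},
    {"ax": 0,"ay": 0,"az": 0,"dx": 0,"dy": 0,"dz": 1,"claw": 0.3},
    {"ax": 1,"ay": 0,"az": 0,"dx": 0.5,"dy": 0,"dz": 0.8,"claw": 0.25},
    {"ax": 1,"ay": 0,"az": 0,"dx": 0.6,"dy": 0,"dz": 0.7,"claw": 0.25},
    {"ax": 1,"ay": 0,"az": 0,"dx": 0.6,"dy": 0,"dz": 0.7,"claw": 0.25},
    {"ax": 0.26,"ay": 0,"az": 0,"dx": 0.6,"dy": 0,"dz": 0.3,"claw": 0.25},
    {"ax": 0,"ay": 0,"az": 0,"dx": 0,"dy": 0,"dz": 0,"claw": 0.25},
  ],
  grip_force=20,
)

```text
time: 5.2
tool_pos: [0.5965, -0.0557, 0.2101]
eef_rot: [-1.975, -1.949, -0.463]
wrist_force: [-1.5, -0.1, -0.1]
opening: 0.033
grip_force: 0.0
```

Run:
```python
from h import *
s=snap('wrist','w3'); 
cv2.imwrite('pics/w3b.png',cv2.resize(s['img'],(800,600),interpolation=cv2.INTER_CUBIC))
print(ctrl.read_state()['tool_pos'],ctrl.read_state()['eef_rot'],ctrl.read_state()['q'])
```

```text
[ 0.5942733  -0.05449138  0.20931875] [-1.97151426 -1.95087624 -0.4575086 ] [ 0.68707346  0.9170447  -0.8722113   1.61257226  0.24865794  0.87673762
 -0.12408836]
```

View pics/w3b.png

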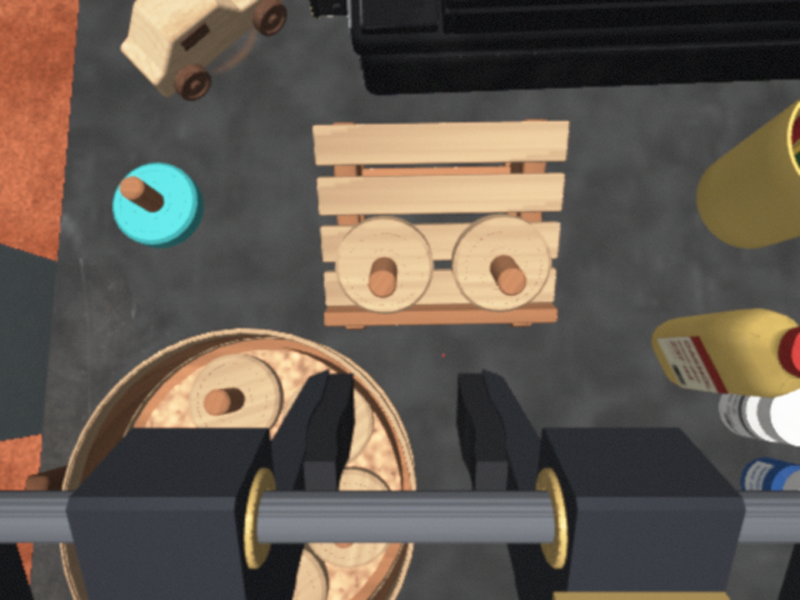

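The wrist view shows the rack wheels' stub tips at (381,283) and (512,281). The wheel just placed is in the box with its stub top at (218,402), and the turquoise one at (157,203) is left alone.

Run:
```python
from h import *
from scipy.spatial.transform import Rotation as Ro
from scipy.optimize import least_squares
s=load('w3'); t=load('top0'); k=.7
P=lambda u,v:((u+.5)*k-.5,(v+.5)*k-.5); Q=lambda u,v:((u+.5)/4.2-.5+205,(v+.5)/4.2-.5+165)
for a,b in [((381,284),(178,185)),((513,282),(177,87))]:
    r=least_squares(lambda X:np.r_[pix(s,X)-P(*a),pix(t,X)-Q(*b)],[.6,0,.08]); print('tip',r.x.round(4),r.fun.round(2), ray(s,P(*a),.0885).round(4))
# disc top face centres
for a in [(384,265),(501,262)]: print('face',ray(s,P(*a),.062).round(4))
for a in [(325,308),(557,308)]: print('lip',ray(s,P(*a),.042).round(4))
print('A',ray(s,P(219,402),.056))
M=Ro.from_rotvec(ctrl.read_state()['eef_rot']).as_matrix(); print(M.round(3))
```

```text
tip [0.583  0.0072 0.0905] [-0.    0.01 -0.04 -0.01] [0.5829 0.0076 0.0885]
tip [0.6528 0.0061 0.0988] [-0.12  0.   -0.01 -0.49] [0.6551 0.0079 0.0885]
face [0.5834 0.0237 0.062 ]
face [0.6539 0.0247 0.062 ]
lip [5.448e-01 4.000e-04 4.200e-02]
lip [ 0.692  -0.0013  0.042 ]
A [ 0.48480056 -0.0567705   0.056     ]
[[ 0.011  1.    -0.003]
 [ 0.894 -0.009  0.447]
 [ 0.447 -0.008 -0.894]]
```

Call:
move_arm(
  deltas=[
    {"ax": 0.17,"ay": 0,"az": 0,"dx": -0.12,"dy": 0.4,"dz": -0.79,"claw": 0.25},
    {"ax": 0,"ay": 0,"az": 0,"dx": -0.11,"dy": 0.4,"dz": -0.79,"claw": 0.25},
    {"ax": 0,"ay": 0,"az": 0,"dx": 0,"dy": 0,"dz": 0,"claw": 0.25},
    {"ax": 0,"ay": 0,"az": 0,"dx": 0,"dy": 0,"dz": 0,"claw": 0.25},
    {"ax": 0,"ay": 0,"az": 0,"dx": 0,"dy": 0.28,"dz": -0.53,"claw": 0.25},
    {"ax": 0,"ay": 0,"az": 0,"dx": 0,"dy": 0.14,"dz": -0.27,"claw": 0.25},
    {"ax": 0,"ay": 0,"az": 0,"dx": 0,"dy": 0,"dz": 0,"claw": 0.25},
    {"ax": 0,"ay": 0,"az": 0,"dx": 0,"dy": 0,"dz": 0,"claw": 0.25},
  ],
  grip_force=20,
)

```text
time: 6.25
tool_pos: [0.5839, 0.0063, 0.0918]
eef_rot: [-1.957, -1.937, -0.482]
wrist_force: [-0.4, 0.1, 0.1]
opening: 0.0328
grip_force: 0.0
```

Run:
```python
from h import *
from scipy.spatial.transform import Rotation as Ro
s=snap('wrist','w4'); c=s['img'][200:420,150:410]
cv2.imwrite('pics/w4b.png',cv2.resize(c,None,fx=2.7,fy=2.7,interpolation=cv2.INTER_CUBIC))
S=ctrl.read_state();print(S['tool_pos'],S['wrist_force'],Ro.from_rotvec(S['eef_rot']).as_matrix().round(3)[:,2])
```

```text
[0.58388555 0.006218   0.09184766] [-0.89275722 -1.09724206  0.28044094] [-0.001  0.47  -0.883]
```

Call:
move_arm(
  deltas=[
    {"ax": 0,"ay": 0,"az": 0,"dx": -0.02,"dy": 0.15,"dz": -0.28,"claw": 0.25},
    {"ax": 0,"ay": 0,"az": 0,"dx": 0,"dy": 0,"dz": 0,"claw": 0.25},
    {"ax": 0,"ay": 0,"az": 0,"dx": 0,"dy": 0,"dz": 0,"claw": 1},
    {"ax": 0,"ay": 0,"az": 0,"dx": 0,"dy": 0,"dz": 0,"claw": 1},
    {"ax": 0,"ay": 0,"az": 0,"dx": 0,"dy": 0,"dz": 0,"claw": 1},
    {"ax": 0,"ay": 0,"az": 0,"dx": 0,"dy": -0.24,"dz": 0.44,"claw": 1},
    {"ax": 0,"ay": 0,"az": 0,"dx": 0,"dy": -0.47,"dz": 0.88,"claw": 1},
    {"ax": 0,"ay": 0,"az": 0,"dx": 0,"dy": 0,"dz": 0,"claw": 1},
  ],
  grip_force=25,
)

```text
time: 7.3
tool_pos: [0.5844, -0.0233, 0.1454]
eef_rot: [-1.961, -1.937, -0.486]
wrist_force: [0.6, 0.2, -0.9]
opening: 0.0148
grip_force: 25.0
```

Call:
move_arm(
  deltas=[
    {"ax": -1,"ay": 0,"az": 0,"dx": -0.4,"dy": -0.25,"dz": 0,"claw": 1},
    {"ax": -1,"ay": 0,"az": 0,"dx": -0.5,"dy": -0.25,"dz": 0,"claw": 1},
    {"ax": -1,"ay": 0,"az": 0,"dx": -0.5,"dy": -0.25,"dz": 0,"claw": 1},
    {"ax": -0.27,"ay": 0,"az": 0,"dx": -0.5,"dy": -0.25,"dz": 0,"claw": 1},
    {"ax": 0,"ay": 0,"az": 1,"dx": -0.5,"dy": -0.25,"dz": 0,"claw": 1},
    {"ax": 0,"ay": 0,"az": 1,"dx": -0.5,"dy": -0.25,"dz": 0,"claw": 1},
    {"ax": 0,"ay": 0,"az": 1,"dx": 0,"dy": 0,"dz": 0,"claw": 1},
    {"ax": 0,"ay": 0,"az": 0,"dx": 0,"dy": 0,"dz": 0,"claw": 1},
  ],
  grip_force=25,
)

```text
time: 8.3
tool_pos: [0.4365, -0.0957, 0.1425]
eef_rot: [-1.684, -2.65, 0.004]
wrist_force: [-0.0, 0.0, -1.8]
opening: 0.0152
grip_force: 25.0
```

Run:
```python
from h import *
from scipy.spatial.transform import Rotation as Ro
s=snap('wrist','w5')
cv2.imwrite('pics/w5b.png',cv2.resize(s['img'],(800,600),interpolation=cv2.INTER_CUBIC))
S=ctrl.read_state();print(S['tool_pos'],Ro.from_rotvec(S['eef_rot']).as_matrix().round(3))
```

```text
[ 0.43697939 -0.09561854  0.14262123] [[-0.424  0.906 -0.002]
 [ 0.906  0.424 -0.001]
 [ 0.    -0.003 -1.   ]]
```

View pics/w5b.png

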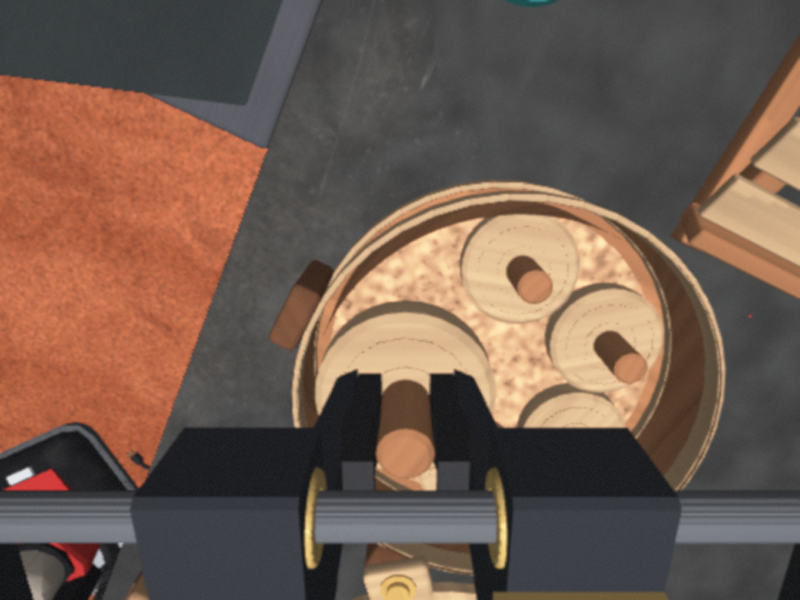

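The wheel is held upright, with its stub top at (405,455). Placed wheel A has its stub at (534,286) and ring wheel 1 at (628,366), and place B below the held wheel is free.

Run:
```python
from h import *
s=load('w5'); k=.7
P=lambda u,v:((u+.5)*k-.5,(v+.5)*k-.5)
print('A',ray(s,P(534,286),.056),'W1',ray(s,P(629,367),.056),'held tip',ray(s,P(405,455),.1556))
print('Aface',ray(s,P(519,266),.026))
for X in [(.4365,-.0957,.1556)]: print(pix(s,X)/k)
```

```text
A [ 0.48114438 -0.05595772  0.056     ] W1 [ 0.54128002 -0.07157934  0.056     ] held tip [ 0.43694703 -0.09584351  0.1556    ]
Aface [ 0.48014415 -0.05514611  0.026     ]
[403.52158747 453.78028192]
```

Call:
move_arm(
  deltas=[
    {"ax": 0,"ay": 0,"az": 0,"dx": 0.01,"dy": -0.04,"dz": -0.6,"claw": 1},
    {"ax": 0,"ay": 0,"az": 0,"dx": 0,"dy": 0,"dz": -0.6,"claw": 1},
    {"ax": 0,"ay": 0,"az": 0,"dx": 0,"dy": 0,"dz": 0,"claw": 1},
    {"ax": 0,"ay": 0,"az": 0,"dx": 0,"dy": 0,"dz": -0.3,"claw": 1},
    {"ax": 0,"ay": 0,"az": 0,"dx": 0,"dy": 0,"dz": -0.3,"claw": 1},
    {"ax": 0,"ay": 0,"az": 0,"dx": 0,"dy": 0,"dz": -0.14,"claw": 1},
    {"ax": 0,"ay": 0,"az": 0,"dx": 0,"dy": 0,"dz": 0,"claw": 1},
    {"ax": 0,"ay": 0,"az": 0,"dx": 0,"dy": 0,"dz": 0,"claw": 1},
  ],
  grip_force=25,
)

```text
time: 9.35
tool_pos: [0.438, -0.0982, 0.0465]
eef_rot: [1.684, 2.652, -0.004]
wrist_force: [-0.0, -0.4, -0.2]
opening: 0.0155
grip_force: 25.0
```

Call:
move_arm(
  deltas=[
    {"ax": 0,"ay": 0,"az": 0,"dx": 0,"dy": 0,"dz": -0.02,"claw": 1},
    {"ax": 0,"ay": 0,"az": 0,"dx": 0,"dy": 0,"dz": -0.02,"claw": 1},
    {"ax": 0,"ay": 0,"az": 0,"dx": 0,"dy": 0,"dz": -0.02,"claw": 1},
    {"ax": 0,"ay": 0,"az": 0,"dx": 0,"dy": 0,"dz": -0.02,"claw": 1},
    {"ax": 0,"ay": 0,"az": 0,"dx": 0,"dy": 0,"dz": 0,"claw": 1},
    {"ax": 0,"ay": 0,"az": 0,"dx": 0,"dy": 0,"dz": 0,"claw": 1},
    {"ax": 0,"ay": 0,"az": 0,"dx": 0,"dy": 0,"dz": 0,"claw": 1},
    {"ax": 0,"ay": 0,"az": 0,"dx": 0,"dy": 0,"dz": 0,"claw": 1},
  ],
  grip_force=25,
)

```text
time: 10.35
tool_pos: [0.4376, -0.0982, 0.042]
eef_rot: [-1.683, -2.652, 0.004]
wrist_force: [0.1, -0.0, -1.1]
opening: 0.0154
grip_force: 25.0
```

Call:
move_arm(
  deltas=[
    {"ax": 0,"ay": 0,"az": 0,"dx": 0,"dy": 0,"dz": -0.02,"claw": 1},
    {"ax": 0,"ay": 0,"az": 0,"dx": 0,"dy": 0,"dz": -0.02,"claw": 1},
    {"ax": 0,"ay": 0,"az": 0,"dx": 0,"dy": 0,"dz": 0,"claw": 1},
    {"ax": 0,"ay": 0,"az": 0,"dx": 0,"dy": 0,"dz": 0,"claw": 1},
    {"ax": 0,"ay": 0,"az": 0,"dx": 0,"dy": 0,"dz": 0,"claw": 1},
    {"ax": 0,"ay": 0,"az": 0,"dx": 0,"dy": 0,"dz": 0,"claw": 1},
    {"ax": 0,"ay": 0,"az": 0,"dx": 0,"dy": 0,"dz": 0,"claw": 1},
    {"ax": 0,"ay": 0,"az": 0,"dx": 0,"dy": 0,"dz": 0,"claw": 1},
  ],
  grip_force=25,
)

```text
time: 11.35
tool_pos: [0.4377, -0.0983, 0.0416]
eef_rot: [1.683, 2.651, -0.004]
wrist_force: [-2.1, -0.4, 21.5]
opening: 0.0148
grip_force: 25.0
```

Call:
move_arm(
  deltas=[
    {"ax": 0,"ay": 0,"az": 0,"dx": 0,"dy": 0,"dz": 0,"claw": 0.45},
    {"ax": 0,"ay": 0,"az": 0,"dx": 0,"dy": 0,"dz": 0,"claw": 0.45},
    {"ax": 0,"ay": 0,"az": 0,"dx": 0,"dy": 0,"dz": 1,"claw": 0.45},
    {"ax": 0,"ay": 0,"az": -1,"dx": 0,"dy": 0,"dz": 1,"claw": 0.25},
    {"ax": 0,"ay": 0,"az": -1,"dx": 0.9,"dy": 0.35,"dz": 0,"claw": 0.25},
    {"ax": 0,"ay": 0,"az": -1,"dx": 0.9,"dy": 0.35,"dz": 0,"claw": 0.25},
    {"ax": 1,"ay": 0,"az": 0,"dx": 0.8,"dy": 0.3,"dz": 0,"claw": 0.25},
    {"ax": 1,"ay": 0,"az": 0,"dx": 0.8,"dy": 0.3,"dz": 0,"claw": 0.25},
  ],
  grip_force=25,
)

```text
time: 12.35
tool_pos: [0.6093, -0.0306, 0.1216]
eef_rot: [-2.064, -2.043, -0.314]
wrist_force: [-0.1, 1.1, -0.4]
opening: 0.0329
grip_force: 0.0
```

Call:
move_arm(
  deltas=[
    {"ax": 1,"ay": 0,"az": 0,"dx": 0.45,"dy": 0.1,"dz": 0.2,"claw": 0.25},
    {"ax": 0.27,"ay": 0,"az": 0,"dx": 0.44,"dy": 0.1,"dz": 0,"claw": 0.25},
    {"ax": 0,"ay": 0,"az": 0,"dx": 0,"dy": 0.2,"dz": -0.2,"claw": 0.25},
    {"ax": 0,"ay": 0,"az": 0,"dx": 0,"dy": 0,"dz": 0,"claw": 0.25},
    {"ax": 0,"ay": 0,"az": 0,"dx": 0,"dy": 0,"dz": 0,"claw": 0.25},
    {"ax": 0,"ay": 0,"az": 0,"dx": 0,"dy": 0,"dz": 0,"claw": 0.25},
    {"ax": 0,"ay": 0,"az": 0,"dx": 0,"dy": 0,"dz": 0,"claw": 0.25},
    {"ax": 0,"ay": 0,"az": 0,"dx": 0,"dy": 0,"dz": 0,"claw": 0.25},
  ],
  grip_force=25,
)

```text
time: 13.35
tool_pos: [0.6523, -0.0122, 0.1212]
eef_rot: [-1.955, -1.931, -0.484]
wrist_force: [0.2, 0.0, -0.0]
opening: 0.0332
grip_force: 0.0
```

Run:
```python
from h import *
from scipy.spatial.transform import Rotation as Ro
s=snap('wrist','w6'); S=ctrl.read_state();print(S['tool_pos'],Ro.from_rotvec(S['eef_rot']).as_matrix().round(3))
```

```text
[ 0.65231002 -0.01217178  0.12108793] [[ 0.013  1.    -0.003]
 [ 0.881 -0.01   0.474]
 [ 0.474 -0.009 -0.881]]
```

Call:
move_arm(
  deltas=[
    {"ax": 0,"ay": 0,"az": 0,"dx": 0.04,"dy": 0.05,"dz": 0,"claw": 0.25},
    {"ax": 0,"ay": 0,"az": 0,"dx": 0,"dy": 0.23,"dz": -0.43,"claw": 0.25},
    {"ax": 0,"ay": 0,"az": 0,"dx": 0,"dy": 0.23,"dz": -0.43,"claw": 0.25},
    {"ax": 0,"ay": 0,"az": 0,"dx": 0,"dy": 0,"dz": 0,"claw": 0.25},
    {"ax": 0,"ay": 0,"az": 0,"dx": 0,"dy": 0,"dz": 0,"claw": 1},
    {"ax": 0,"ay": 0,"az": 0,"dx": 0,"dy": 0,"dz": 0,"claw": 1},
    {"ax": 0,"ay": 0,"az": 0,"dx": 0,"dy": 0,"dz": 0,"claw": 1},
    {"ax": 0,"ay": 0,"az": 0,"dx": 0,"dy": 0,"dz": 0,"claw": 1},
  ],
  grip_force=25,
)

```text
time: 14.4
tool_pos: [0.6546, 0.0133, 0.0783]
eef_rot: [-1.955, -1.931, -0.485]
wrist_force: [0.2, -0.5, 1.2]
opening: 0.0152
grip_force: 25.0
```

Call:
move_arm(
  deltas=[
    {"ax": 0,"ay": 0,"az": 0,"dx": 0,"dy": -0.24,"dz": 0.44,"claw": 1},
    {"ax": 0,"ay": 0,"az": 0,"dx": 0,"dy": -0.47,"dz": 0.88,"claw": 1},
    {"ax": -1,"ay": 0,"az": 0,"dx": -0.63,"dy": -0.37,"dz": 0.1,"claw": 1},
    {"ax": -1,"ay": 0,"az": 0,"dx": -0.63,"dy": -0.37,"dz": 0.1,"claw": 1},
    {"ax": -1,"ay": 0,"az": 0,"dx": -0.63,"dy": -0.37,"dz": 0,"claw": 1},
    {"ax": -0.28,"ay": 0,"az": 0,"dx": -0.63,"dy": -0.37,"dz": 0,"claw": 1},
    {"ax": 0,"ay": 0,"az": 0,"dx": -0.6,"dy": -0.37,"dz": 0,"claw": 1},
    {"ax": 0,"ay": 0,"az": 0,"dx": 0,"dy": 0,"dz": 0,"claw": 1},
  ],
  grip_force=25,
)

```text
time: 15.4
tool_pos: [0.4952, -0.1164, 0.1539]
eef_rot: [-2.234, -2.202, 0.008]
wrist_force: [0.5, -0.9, -0.7]
opening: 0.0151
grip_force: 25.0
```

Run:
```python
from h import *
from scipy.spatial.transform import Rotation as Ro
s=snap('wrist','w7'); t=snap('top','top7'); S=ctrl.read_state();print(S['tool_pos'],Ro.from_rotvec(S['eef_rot']).as_matrix().round(3))
cv2.imwrite('pics/w7b.png',cv2.resize(s['img'],(800,600),interpolation=cv2.INTER_CUBIC))
```

```text
[ 0.49881502 -0.11425812  0.15419209] [[ 0.013  1.    -0.002]
 [ 1.    -0.013  0.003]
 [ 0.002 -0.002 -1.   ]]
```

View pics/w7b.png

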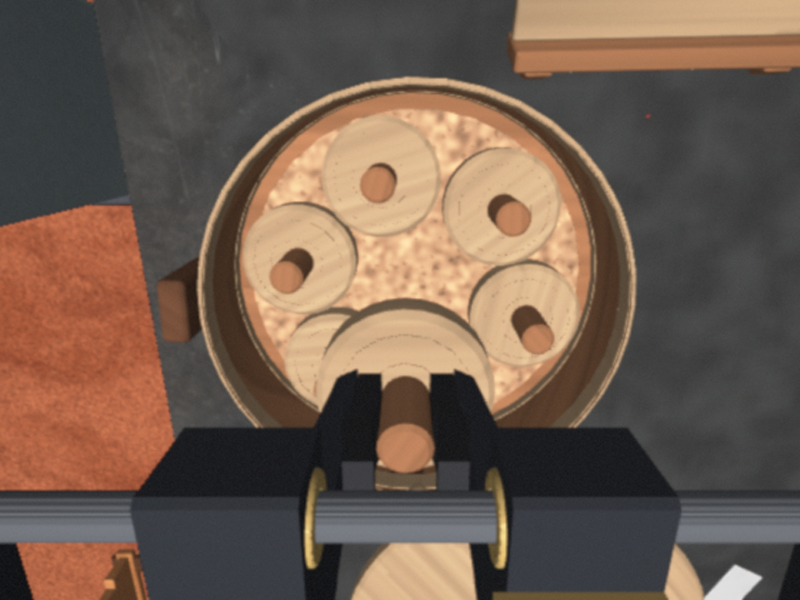

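The picture shows A's stub at (379,183), B at (290,272), W1 at (513,216) and W2 at (537,338), with the held wheel over the middle.

Run:
```python
from h import *
s=load('w7'); k=.7
P=lambda u,v:((u+.5)*k-.5,(v+.5)*k-.5)
pts=dict(A=((379,183),(381,176)),W1=((513,216),(501,206)),B=((290,272),(299,257)),W2=((537,338),(523,314)))
for n,(a,b) in pts.items(): print(n,ray(s,P(*a),.056)[:2].round(4),'face',ray(s,P(*b),.026)[:2].round(4))
from scipy.optimize import least_squares
R=np.array([ray(s,P(*p),.062)[:2] for p in [(198,290),(208,230),(248,155),(320,100),(414,77),(500,95),(575,150),(622,225),(635,290),(620,350),(580,410)]])
r=least_squares(lambda p:np.hypot(*(R-p[:2]).T)-.1,[.5,-.116]); print('rim',r.x,r.fun.round(4))
print('tip',ray(s,P(405,447),.1685))
```

```text
A [ 0.4834 -0.0556] face [ 0.4827 -0.0554]
W1 [ 0.543  -0.0709] face [ 0.5427 -0.0709]
B [ 0.4408 -0.0957] face [ 0.4388 -0.0961]
W2 [ 0.5578 -0.1302] face [ 0.5572 -0.129 ]
rim [ 0.49812419 -0.11404322] [-0.0004 -0.0012 -0.0006 -0.0002  0.0006  0.     -0.0013 -0.0003  0.0015
 -0.0001 -0.0027]
tip [ 0.49503566 -0.11305123  0.1685    ]
```

Run:
```python
from h import *
n=snap('wrist','w8')
S=ctrl.read_state();print(S['tool_pos'])
ims=[load('w5')['img'],load('w7')['img'],n['img']]
for im in ims: print([int(v) for v in im[205:350:2,283,2]])
a=np.hstack([im[195:350,205:365] for im in (ims[0],ims[2])])
cv2.imwrite('pics/cmp.png',cv2.resize(a,None,fx=2.5,fy=2.5,interpolation=cv2.INTER_CUBIC))
```

```text
[ 0.49940899 -0.11382397  0.15418319]
[228, 206, 179, 109, 108, 110, 122, 209, 222, 223, 225, 232, 229, 225, 223, 220, 218, 221, 219, 220, 223, 225, 228, 230, 229, 226, 220, 232, 231, 230, 183, 97, 94, 96, 97, 96, 95, 97, 97, 95, 96, 94, 96, 96, 96, 96, 98, 116, 188, 196, 199, 208, 207, 204, 203, 200, 200, 202, 203, 203, 205, 205, 205, 201, 190, 188, 191, 175, 112, 69, 53, 58, 82]
[242, 240, 116, 103, 102, 120, 198, 209, 211, 216, 225, 222, 215, 215, 207, 204, 209, 208, 209, 216, 218, 220, 223, 222, 218, 219, 225, 224, 221, 136, 90, 90, 90, 92, 90, 91, 92, 91, 91, 90, 91, 89, 92, 90, 90, 101, 169, 182, 183, 194, 195, 194, 192, 189, 190, 191, 194, 194, 195, 195, 194, 190, 180, 112, 100, 101, 99, 101, 151, 74, 49, 54, 77]
[250, 239, 113, 103, 104, 121, 200, 211, 212, 219, 226, 223, 218, 217, 209, 205, 213, 212, 212, 216, 221, 222, 225, 223, 220, 221, 226, 225, 223, 135, 90, 89, 91, 92, 91, 94, 93, 92, 92, 92, 89, 92, 92, 92, 91, 103, 171, 184, 186, 197, 198, 195, 194, 194, 192, 194, 194, 195, 195, 196, 196, 193, 183, 98, 63, 100, 101, 101, 97, 64, 52, 54, 78]
```

View pics/cmp.png

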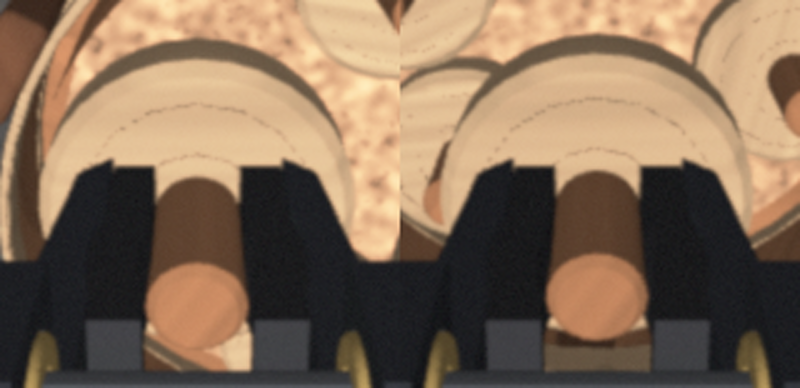

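The side-by-side crop shows the wheel held upright in the same way, with its stub about 1.5 mm further to +y in the pads. I'll shift for that and lower it.

Call:
move_arm(
  deltas=[
    {"ax": 0,"ay": 0,"az": 0,"dx": -0.02,"dy": -0.04,"dz": -0.7,"claw": 1},
    {"ax": 0,"ay": 0,"az": 0,"dx": 0,"dy": 0,"dz": -0.7,"claw": 1},
    {"ax": 0,"ay": 0,"az": 0,"dx": 0,"dy": 0,"dz": -0.2,"claw": 1},
    {"ax": 0,"ay": 0,"az": 0,"dx": 0,"dy": 0,"dz": 0,"claw": 1},
    {"ax": 0,"ay": 0,"az": 0,"dx": 0,"dy": 0,"dz": 0,"claw": 1},
    {"ax": 0,"ay": 0,"az": 0,"dx": 0,"dy": 0,"dz": 0,"claw": 1},
    {"ax": 0,"ay": 0,"az": 0,"dx": 0,"dy": 0,"dz": 0,"claw": 1},
    {"ax": 0,"ay": 0,"az": 0,"dx": 0,"dy": 0,"dz": 0,"claw": 1},
  ],
  grip_force=25,
)

```text
time: 16.55
tool_pos: [0.4974, -0.1166, 0.0743]
eef_rot: [-2.234, -2.205, 0.001]
wrist_force: [0.1, -0.3, -2.1]
opening: 0.0153
grip_force: 25.0
```

Call:
move_arm(
  deltas=[
    {"ax": 0,"ay": 0,"az": 0,"dx": 0.02,"dy": 0.02,"dz": -0.1,"claw": 1},
    {"ax": 0,"ay": 0,"az": 0,"dx": 0,"dy": 0,"dz": -0.1,"claw": 1},
    {"ax": 0,"ay": 0,"az": 0,"dx": 0,"dy": 0,"dz": 0,"claw": 1},
    {"ax": 0,"ay": 0,"az": 0,"dx": 0,"dy": 0,"dz": -0.08,"claw": 1},
    {"ax": 0,"ay": 0,"az": 0,"dx": 0,"dy": 0,"dz": -0.08,"claw": 1},
    {"ax": 0,"ay": 0,"az": 0,"dx": 0,"dy": 0,"dz": -0.08,"claw": 1},
    {"ax": 0,"ay": 0,"az": 0,"dx": 0,"dy": 0,"dz": 0,"claw": 1},
    {"ax": 0,"ay": 0,"az": 0,"dx": 0,"dy": 0,"dz": 0,"claw": 1},
  ],
  grip_force=25,
)

```text
time: 17.55
tool_pos: [0.4983, -0.1155, 0.052]
eef_rot: [-2.233, -2.205, 0.001]
wrist_force: [0.2, 0.6, -0.7]
opening: 0.015
grip_force: 25.0
```

Call:
move_arm(
  deltas=[
    {"ax": 0,"ay": 0,"az": 0,"dx": 0,"dy": 0,"dz": -0.04,"claw": 1},
    {"ax": 0,"ay": 0,"az": 0,"dx": 0,"dy": 0,"dz": -0.04,"claw": 1},
    {"ax": 0,"ay": 0,"az": 0,"dx": 0,"dy": 0,"dz": -0.04,"claw": 1},
    {"ax": 0,"ay": 0,"az": 0,"dx": 0,"dy": 0,"dz": -0.03,"claw": 1},
    {"ax": 0,"ay": 0,"az": 0,"dx": 0,"dy": 0,"dz": 0,"claw": 1},
    {"ax": 0,"ay": 0,"az": 0,"dx": 0,"dy": 0,"dz": 0,"claw": 1},
    {"ax": 0,"ay": 0,"az": 0,"dx": 0,"dy": 0,"dz": 0,"claw": 1},
    {"ax": 0,"ay": 0,"az": 0,"dx": 0,"dy": 0,"dz": 0,"claw": 1},
  ],
  grip_force=25,
)

```text
time: 18.55
tool_pos: [0.4983, -0.1155, 0.0445]
eef_rot: [-2.233, -2.205, 0.001]
wrist_force: [0.4, 1.2, -0.7]
opening: 0.0148
grip_force: 25.0
```

Call:
move_arm(
  deltas=[
    {"ax": 0,"ay": 0,"az": 0,"dx": 0,"dy": 0,"dz": -0.02,"claw": 1},
    {"ax": 0,"ay": 0,"az": 0,"dx": 0,"dy": 0,"dz": 0,"claw": 1},
    {"ax": 0,"ay": 0,"az": 0,"dx": 0,"dy": 0,"dz": -0.02,"claw": 1},
    {"ax": 0,"ay": 0,"az": 0,"dx": 0,"dy": 0,"dz": 0,"claw": 1},
    {"ax": 0,"ay": 0,"az": 0,"dx": 0,"dy": 0,"dz": 0,"claw": 1},
    {"ax": 0,"ay": 0,"az": 0,"dx": 0,"dy": 0,"dz": 0,"claw": 1},
    {"ax": 0,"ay": 0,"az": 0,"dx": 0,"dy": 0,"dz": 0,"claw": 1},
    {"ax": 0,"ay": 0,"az": 0,"dx": 0,"dy": 0,"dz": 0,"claw": 1},
  ],
  grip_force=25,
)

```text
time: 19.55
tool_pos: [0.4983, -0.1156, 0.0435]
eef_rot: [-2.234, -2.206, 0.001]
wrist_force: [-1.9, 0.4, 11.9]
opening: 0.0152
grip_force: 25.0
```

Call:
move_arm(
  deltas=[
    {"ax": 0,"ay": 0,"az": 0,"dx": 0,"dy": 0,"dz": 0,"claw": 0.4},
    {"ax": 0,"ay": 0,"az": 0,"dx": 0,"dy": 0,"dz": 0,"claw": 0.4},
    {"ax": 0,"ay": 0,"az": 0,"dx": 0,"dy": 0,"dz": 0.6,"claw": 0.4},
    {"ax": 0,"ay": 0,"az": 0,"dx": 0,"dy": 0,"dz": 1,"claw": 0.2},
    {"ax": 0,"ay": 0,"az": -1,"dx": 0,"dy": 0,"dz": 1,"claw": 0.2},
    {"ax": 0,"ay": 0,"az": -1,"dx": 0.3,"dy": -0.8,"dz": 0.2,"claw": 0.2},
    {"ax": 0,"ay": 0,"az": -1,"dx": 0.4,"dy": -0.9,"dz": 0,"claw": 0.2},
    {"ax": 0,"ay": 0,"az": -1,"dx": 0.4,"dy": -0.9,"dz": 0,"claw": 0.2},
  ],
  grip_force=12,
)

```text
time: 20.55
tool_pos: [0.5537, -0.2469, 0.1827]
eef_rot: [-2.788, -1.44, -0.001]
wrist_force: [0.8, 0.5, -0.2]
opening: 0.0356
grip_force: 0.0
```

Run:
```python
from h import *
s=snap('wrist','w9'); S=ctrl.read_state();print(S['tool_pos'])
im=s['img']
for n,X in dict(knob=(.603,-.37,.093),mid=(.498,-.1145,.056),A=(.4833,-.0555,.056),W3=(.513,-.1735,.056)).items(): print(n,pix(s,X).round(0))
cv2.imwrite('pics/w9b.png',cv2.resize(im,(800,600),interpolation=cv2.INTER_CUBIC))
```

```text
[ 0.555516   -0.25551261  0.18228917]
knob [439. 316.]
mid [109. 101.]
A [29. 38.]
W3 [181. 157.]
```

Run:
```python
from h import *
s=load('w9');t=snap('top','top9')
r=lambda im,w,h:cv2.resize(im,(w,h),interpolation=cv2.INTER_CUBIC)
L=r(s['img'][0:230,0:230],400,400); Rr=r(t['img'][198:278,250:330],400,400)
B=np.hstack([r(s['img'][270:350,400:480],200,200), r(s['img'][180:420,240:560],266,200), r(t['img'][160:280,240:440],334,200)])
cv2.imwrite('pics/m.png',np.vstack([np.hstack([L,Rr]),B]))
```

```text
(no output)
```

View pics/m.png

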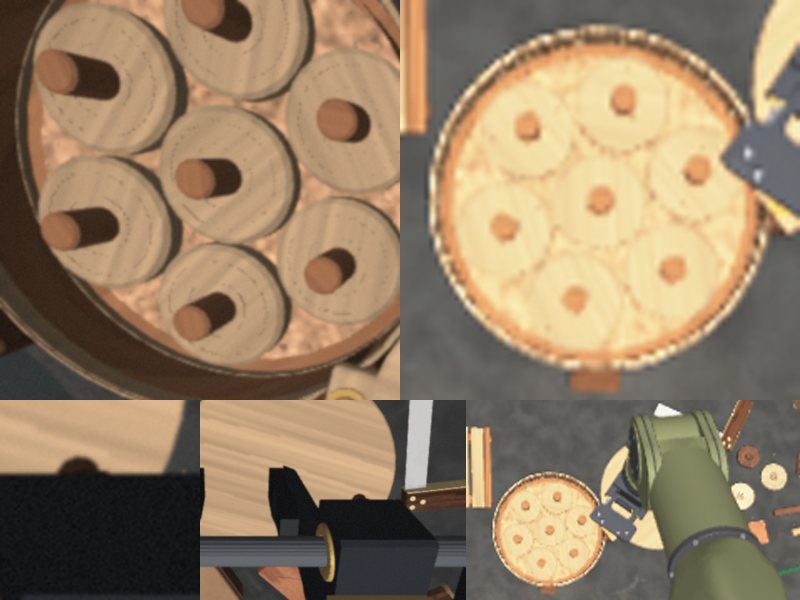

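The mosaic shows all seven wheels lying flat, stubs up, one in the middle and six round it. The knob's edge shows at mosaic (78,465), close to where I predicted it. Next is the lid.

Call:
move_arm(
  deltas=[
    {"ax": 0,"ay": 0,"az": -1,"dx": 0.31,"dy": -0.77,"dz": 0,"claw": 0},
    {"ax": 0,"ay": 0,"az": -1,"dx": 0.31,"dy": -0.77,"dz": 0,"claw": 0},
    {"ax": 0,"ay": 0,"az": -1,"dx": 0.32,"dy": -0.77,"dz": 0,"claw": 0},
    {"ax": 0,"ay": 0,"az": -1,"dx": 0,"dy": 0,"dz": -0.4,"claw": 0},
    {"ax": 0,"ay": 0,"az": -1,"dx": 0,"dy": 0,"dz": -0.4,"claw": 0},
    {"ax": 0,"ay": 0,"az": -1,"dx": 0,"dy": 0,"dz": 0,"claw": 0},
    {"ax": 0,"ay": 0,"az": -0.35,"dx": 0,"dy": 0,"dz": 0,"claw": 0},
    {"ax": 0,"ay": 0,"az": 0,"dx": 0,"dy": 0,"dz": 0,"claw": 0},
  ],
  grip_force=12,
)

```text
time: 21.65
tool_pos: [0.6001, -0.3601, 0.1419]
eef_rot: [-3.138, -0.012, -0.001]
wrist_force: [0.7, 0.5, -0.0]
opening: 0.0441
grip_force: 0.0
```

Run:
```python
from h import *
s=snap('wrist','w10'); S=ctrl.read_state();print(S['tool_pos'],S['eef_rot'],S['q'])
p=pix(s,(.6025,-.371,.093)); print(p)
im=s['img'].astype(int); u,v=p.round().astype(int)
# dark brown: red-blue>20 and red<130
m=((im[...,2]-im[...,0]>18)&(im[...,2]<140)).astype(np.uint8); m[:max(0,v-70)]=0;m[v+70:]=0;m[:,:max(0,u-70)]=0;m[:,u+70:]=0
n,l,st,ce=cv2.connectedComponentsWithStats(m)
for i in range(1,n):
    if st[i,4]>60: print(st[i],ce[i],ray(s,ce[i],.09))
```

```text
[ 0.60013016 -0.36022908  0.14204161] [-3.13781299e+00 -1.18648222e-02 -1.68979422e-03] [ 0.58326104  0.92171897 -0.21978206  1.39970495  0.22897544  0.84576286
 -1.2676523 ]
[305.86065936 243.03199706]
[316 173  37  46  62] [333.88709677 192.69354839] [ 0.63048574 -0.38526282  0.09      ]
[288 217  34  35 889] [304.35433071 234.68278965] [ 0.60618651 -0.37022749  0.09      ]
[331 250  36  63 108] [342.90740741 274.19444444] [ 0.5818483  -0.39305419  0.09      ]
```

Call:
move_arm(
  deltas=[
    {"ax": 0,"ay": 0,"az": 0,"dx": 0.08,"dy": -0.21,"dz": 0,"claw": 0},
    {"ax": 0,"ay": 0,"az": 0,"dx": 0,"dy": 0,"dz": -0.5,"claw": 0},
    {"ax": 0,"ay": 0,"az": 0,"dx": 0,"dy": 0,"dz": -0.5,"claw": 0},
    {"ax": 0,"ay": 0,"az": 0,"dx": 0,"dy": 0,"dz": 0,"claw": 0},
    {"ax": 0,"ay": 0,"az": 0,"dx": 0,"dy": 0,"dz": 0,"claw": 0},
    {"ax": 0,"ay": 0,"az": 0,"dx": 0,"dy": 0,"dz": 0,"claw": 1},
    {"ax": 0,"ay": 0,"az": 0,"dx": 0,"dy": 0,"dz": 0,"claw": 1},
    {"ax": 0,"ay": 0,"az": 0,"dx": 0,"dy": 0,"dz": 0,"claw": 1},
  ],
  grip_force=12,
)

```text
time: 22.7
tool_pos: [0.6046, -0.3716, 0.0931]
eef_rot: [-3.139, -0.009, -0.004]
wrist_force: [-0.5, -0.4, 1.8]
opening: 0.0176
grip_force: 12.0
```

Run:
```python
import numpy as np
P=np.array([.4925,-.2245]);a=np.radians(np.r_[-52.7+8.5*np.arange(16),80.5]);X=P+.1845*np.c_[np.cos(a),np.sin(a)]
X[0]=[.6046,-.3716]
print((np.diff(X,axis=0)/.05).round(2).tolist()); print(X[8],X[-1])
```

```text
[[0.4, 0.37], [0.35, 0.42], [0.29, 0.47], [0.21, 0.5], [0.14, 0.53], [0.06, 0.54], [-0.02, 0.55], [-0.1, 0.54], [-0.18, 0.52], [-0.26, 0.48], [-0.33, 0.44], [-0.39, 0.39], [-0.44, 0.32], [-0.48, 0.26], [-0.52, 0.18], [-0.36, 0.08]]
[ 0.67046084 -0.17581542] [ 0.52295128 -0.04253031]
```

Call:
move_arm(
  deltas=[
    {"ax": 0,"ay": 0,"az": 0.6,"dx": 0.4,"dy": 0.37,"dz": 0,"claw": 1},
    {"ax": 0,"ay": 0,"az": 0.6,"dx": 0.35,"dy": 0.42,"dz": 0,"claw": 1},
    {"ax": 0,"ay": 0,"az": 0.6,"dx": 0.29,"dy": 0.47,"dz": 0,"claw": 1},
    {"ax": 0,"ay": 0,"az": 0.6,"dx": 0.21,"dy": 0.5,"dz": 0,"claw": 1},
    {"ax": 0,"ay": 0,"az": 0.6,"dx": 0.14,"dy": 0.53,"dz": 0,"claw": 1},
    {"ax": 0,"ay": 0,"az": 0.6,"dx": 0.06,"dy": 0.54,"dz": 0,"claw": 1},
    {"ax": 0,"ay": 0,"az": 0.6,"dx": -0.02,"dy": 0.55,"dz": 0,"claw": 1},
    {"ax": 0,"ay": 0,"az": 0,"dx": 0,"dy": 0,"dz": 0,"claw": 1},
  ],
  grip_force=12,
)

```text
time: 23.7
tool_pos: [0.6773, -0.1974, 0.0931]
eef_rot: [-2.975, -0.988, -0.007]
wrist_force: [6.3, 0.5, -0.9]
opening: 0.0175
grip_force: 12.0
```

Run:
```python
import numpy as np
P=np.array([.4925,-.2245]);a=np.radians(8.3+9.3*np.arange(9));X=P+.186*np.c_[np.cos(a),np.sin(a)]
X[0]=[.6773,-.1974]
print((np.diff(X,axis=0)/.05).round(2).tolist()); print(X[-1],np.degrees(a[-1]))
```

```text
[[-0.15, 0.58], [-0.23, 0.56], [-0.32, 0.51], [-0.39, 0.46], [-0.46, 0.39], [-0.52, 0.31], [-0.56, 0.22], [-0.59, 0.12]]
[ 0.51613402 -0.04000763] 82.7
```

Call:
move_arm(
  deltas=[
    {"ax": 0,"ay": 0,"az": 0.75,"dx": -0.15,"dy": 0.58,"dz": 0,"claw": 1},
    {"ax": 0,"ay": 0,"az": 0.75,"dx": -0.23,"dy": 0.56,"dz": 0,"claw": 1},
    {"ax": 0,"ay": 0,"az": 0.75,"dx": -0.32,"dy": 0.51,"dz": 0,"claw": 1},
    {"ax": 0,"ay": 0,"az": 0.75,"dx": -0.39,"dy": 0.46,"dz": 0,"claw": 1},
    {"ax": 0,"ay": 0,"az": 0.75,"dx": -0.46,"dy": 0.39,"dz": 0,"claw": 1},
    {"ax": 0,"ay": 0,"az": 0.75,"dx": -0.52,"dy": 0.31,"dz": 0,"claw": 1},
    {"ax": 0,"ay": 0,"az": 0.75,"dx": -0.56,"dy": 0.22,"dz": 0,"claw": 1},
    {"ax": 0,"ay": 0,"az": 0,"dx": 0,"dy": 0,"dz": 0,"claw": 1},
  ],
  grip_force=12,
)

```text
time: 24.7
tool_pos: [0.5426, -0.0488, 0.093]
eef_rot: [-2.372, -2.05, -0.0]
wrist_force: [2.2, 5.4, 1.7]
opening: 0.0178
grip_force: 12.0
```

Call:
move_arm(
  deltas=[
    {"ax": 0,"ay": 0,"az": 0.7,"dx": -0.4,"dy": 0.14,"dz": 0,"claw": 1},
    {"ax": 0,"ay": 0,"az": 0.3,"dx": -0.3,"dy": 0.06,"dz": 0,"claw": 1},
    {"ax": 0,"ay": 0,"az": 0,"dx": -0.06,"dy": 0,"dz": 0,"claw": 1},
    {"ax": 0,"ay": 0,"az": 0,"dx": -0.05,"dy": 0,"dz": 0,"claw": 1},
    {"ax": 0,"ay": 0,"az": 0,"dx": -0.05,"dy": 0,"dz": 0,"claw": 1},
    {"ax": 0,"ay": 0,"az": 0,"dx": 0,"dy": 0,"dz": 0,"claw": 1},
    {"ax": 0,"ay": 0,"az": 0,"dx": 0,"dy": 0,"dz": 0,"claw": 1},
    {"ax": 0,"ay": 0,"az": 0,"dx": 0,"dy": 0,"dz": 0,"claw": 1},
  ],
  grip_force=12,
)

```text
time: 25.7
tool_pos: [0.5036, -0.0416, 0.0928]
eef_rot: [-2.221, -2.221, -0.003]
wrist_force: [4.9, -0.1, 4.5]
opening: 0.0177
grip_force: 12.0
```

Call:
move_arm(
  deltas=[
    {"ax": 0,"ay": 0,"az": 0,"dx": -0.06,"dy": 0,"dz": 0,"claw": 1},
    {"ax": 0,"ay": 0,"az": 0,"dx": -0.04,"dy": 0,"dz": 0,"claw": 1},
    {"ax": 0,"ay": 0,"az": 0,"dx": 0,"dy": 0,"dz": 0,"claw": 1},
    {"ax": 0,"ay": 0,"az": 0,"dx": 0,"dy": 0,"dz": 0,"claw": 1},
    {"ax": 0,"ay": 0,"az": 0,"dx": 0,"dy": 0,"dz": 0,"claw": 1},
    {"ax": 0,"ay": 0,"az": 0,"dx": 0,"dy": 0,"dz": 0,"claw": 1},
    {"ax": 0,"ay": 0,"az": 0,"dx": 0,"dy": 0,"dz": 0,"claw": 1},
    {"ax": 0,"ay": 0,"az": 0,"dx": 0,"dy": 0,"dz": 0,"claw": 1},
  ],
  grip_force=12,
)

```text
time: 26.7
tool_pos: [0.5033, -0.0414, 0.0931]
eef_rot: [2.22, 2.218, 0.014]
wrist_force: [14.8, -2.3, -5.1]
opening: 0.0175
grip_force: 12.0
```

Call:
move_arm(
  deltas=[
    {"ax": 0,"ay": 0,"az": 0,"dx": 0,"dy": 0,"dz": 0,"claw": 0},
    {"ax": 0,"ay": 0,"az": 0,"dx": 0.04,"dy": 0,"dz": 0,"claw": 0},
    {"ax": 0,"ay": 0,"az": 0,"dx": 0,"dy": 0,"dz": 0,"claw": 0},
    {"ax": 0,"ay": 0,"az": 0,"dx": 0,"dy": 0,"dz": 0.5,"claw": 0},
    {"ax": 0,"ay": 0,"az": 0,"dx": 0,"dy": 0,"dz": 1,"claw": 0},
    {"ax": 0,"ay": 0,"az": 0,"dx": 0,"dy": -0.5,"dz": 1,"claw": 0},
    {"ax": 0,"ay": 0,"az": 0,"dx": 0,"dy": -1,"dz": 0,"claw": 0},
    {"ax": 0,"ay": 0,"az": 0,"dx": 0,"dy": -1,"dz": 0,"claw": 0},
  ],
  grip_force=12,
)

```text
time: 27.7
tool_pos: [0.4972, -0.1673, 0.2177]
eef_rot: [-2.215, -2.222, 0.003]
wrist_force: [2.2, -0.3, -0.1]
opening: 0.0439
grip_force: 0.0
```

Run:
```python
from h import *
s=snap('wrist','w11'); S=ctrl.read_state();print(S['tool_pos'],S['opening'])
p=pix(s,(.5028,-.041,.093)); print('pred',p)
im=s['img'].astype(int); u,v=p.round().astype(int)
m=((im[...,2]-im[...,0]>18)&(im[...,2]<140)).astype(np.uint8); m[:max(0,v-50)]=0;m[v+50:]=0;m[:,:max(0,u-50)]=0;m[:,u+50:]=0
n,l,st,ce=cv2.connectedComponentsWithStats(m)
for i in range(1,n):
    if st[i,4]>60: print(st[i],ce[i],ray(s,ce[i],.086))
# lid edge circle: bright wood disc
g=((im[...,2]>150)&(im[...,2]-im[...,0]>30)).astype(np.uint8)
c,_=cv2.findContours(g,cv2.RETR_EXTERNAL,cv2.CHAIN_APPROX_NONE); c=max(c,key=cv2.contourArea)[:,0]
X=np.array([ray(s,q,.073)[:2] for q in c.astype(float)]); k=np.abs(np.hypot(*(X-[.498,-.1145]).T)-.102)<.006; X=X[k]
from scipy.optimize import least_squares
r=least_squares(lambda p:np.hypot(*(X-p).T)-.102,[.498,-.1145],loss='soft_l1',f_scale=.001); print('lid c',r.x,len(X))
```

```text
[ 0.4956431  -0.17671451  0.21641038] 0.04386321168528317
pred [294.44637772  19.17901241]
[281   4  29  33 697] [294.93400287  19.93543759] [ 0.50327692 -0.04029746  0.086     ]
lid c [ 0.49867507 -0.11475575] 629
```

The lid centre is within 0.5 mm of the box centre, the knob hasn't moved since I let go, and the gripper is clear. Handing in.

```bash
python3 -c "
from workcell import ctrl
print(ctrl.finish_job())"
```

```text
the job is handed in; nothing more can be done
None
```

The job is handed in at about 28 s: all seven wheels lie flat in the box, stubs up, one in the middle and six round it. The lid is shut against its stop and let go, and I deliberately moved nothing else on the bench.

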